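# Load a keyed tube carrier into a mixer drive and hold it home

## Task

Take the purple-capped tube from the white rack, lower it gently all the way into the square metal carrier while the carrier stands in its grey block, and let go of it. Then lift the carrier with the tube in it, push its keyed shaft into the hub of the mixer, turning it until the key slips into the keyway, and keep pushing against the hub's spring until the carrier sits flush on the hub. Finish while still gripping the carrier and holding it pressed fully home (it springs back up if you let go), and leave the other tubes and the bottles alone.

Things in the scene. Friction and masses are not known exactly. Their poses are not given: they have to be found in the camera images.
- purple_tube: the capped tube with the purple cap, 89 mm tall, loose, upright in the rack; glass part 12.4 mm diameter (lowest 71 mm), cap 16.6 mm diameter from 71 to 89 mm height, flat-bottomed for contact; origin at the centre of its bottom, z along it up to the cap. 15 g. Grip it by the cap
- yellow_tube: same tube with a yellow cap; bystander in the rack; origin at the centre of its bottom
- blue_tube: same tube with a light-blue cap; bystander in the rack; origin at the centre of its bottom
- rack: white tube rack, fixed, 44 (x) x 103 (y) x 60 (z) mm, origin at the centre of its underside, z up. The three tubes stand in the row of cells at x = +9.5 mm in its frame, at y = -39, 0 and +39 mm in any order, so the fingers have room when they close along the rack's x axis. The tubes stand on its 4 mm floor and rise about 33 mm above its top
- carrier: aluminium tube carrier, loose, about 0.25 kg: an upright square block 40 x 40 x 68 mm with a keyed steel shaft below and a tube bore on top. Origin at the centre of the block's underside (the shoulder), z up. Red stripes on the top and on the -x face mark the side of the key. Grip it across either pair of side faces (40 mm wide)
- carrier_bore (a point): centre of the carrier's top, 68 mm above its origin: mouth of the round bore on its axis, 16 mm diameter with a 3 mm chamfer, 62 mm deep. A tube fully in it stands 27 mm proud, the underside of its cap 9 mm above the block
- shaft_tip (a point): lower end of the carrier's shaft, 22 mm below its origin. Shaft 20 mm diameter, 22 mm long, 2 mm chamfer at the tip; brass key on its -x side, 6 mm wide, reaching 15.5 mm from the axis, from the shoulder 14 mm down; the lowest 8 mm of the shaft are plain
- stand: grey block, fixed, 72 x 72 x 30 mm, origin at the centre of its underside. The carrier stands on it at the start, its shaft hanging in a 35 mm hole; the carrier's yaw in it is arbitrary within about 0.6 rad of the block's yaw
- mixer: mixer drive unit, fixed: white housing 100 x 100 x 40 mm with a black panel on its front (-x) side and a round steel hub, 57 mm diameter and 34 mm tall, on the middle of its top; origin at the centre of the housing's underside, z up
- hub_mouth (a point): centre of the hub's upper face, 74 mm above the mixer's origin; axes as the mixer's. Vertical bore 24 mm diameter with a keyway 9 mm wide, open at the top, red mark at its outer end. The hub is fixed but has stopped with the keyway up to 0.4 rad to either side of the mixer's -x direction: see it or feel for it. The key enters when in line within about 0.1 rad
- hub_axis (a point): point on the hub's axis 14 mm above hub_mouth, axes as the mixer's: the carrier's origin is here when the shaft's plain end is in the bore but the key, out of line, rests on the hub. In line it drops on, meets the ejector pin with its origin 10 mm above hub_mouth and is home with its origin at hub_mouth, the shoulder flush on the hub's face
- ejector_pin (a joint): travel of the spring-loaded pin in the hub's bore, m: 0 = up (free), 0.010 = pushed down by a carrier that is fully home. The spring gives 5 N at the start and 12 N at 0.010, more than the weight of the carrier and tube, so the carrier has to be held down with about 10 N
- reagent_bottle_0: small round white dropper bottle with red cap, 34 mm diameter, 74 mm tall, standing behind the mixer; loose bystander; origin at the centre of its underside, z up
- reagent_bottle_1: small round brown dropper bottle with blue cap, 34 mm diameter, 68 mm tall, standing behind the mixer; loose bystander; origin at the centre of its underside, z up
- reagent_bottle_3: small round white dropper bottle with green cap, 34 mm diameter, 62 mm tall, standing behind the mixer; loose bystander; origin at the centre of its underside, z up
Not all that is in view belongs to the job. Leave any green look-alike of the stand alone.

How it is judged:
By the outcome, as a careful person would: the job done as asked, in the order asked, and still so for the second after the job is handed in, while the arm keeps its last pose, push and grip.
It also fails if it takes over 51 s, if anything falls off the work surface, if the arm or the gripper's body presses on something with over 40 N, if the wrist force passes 120 N, or if a joint passes its speed limit or range.

## Robot

A 6-joint arm with a two-finger parallel gripper is mounted at the origin on a cart in front of the work surface, level with it; the furniture and walls round the work are solid. World frame = base frame: x ahead of the robot, y to its left, z up, the work surface at z = 0. Lengths are in m, angles in rad, forces in N, time in s.
With the tool pointing down it reaches from about 0.275 to 0.875 m from the base axis. Payload 12.5 kg.
Tool frame: the origin (TCP) lies on the centre line of the jaws, within the pads' length; the fingertips stand 14 mm ahead of it and the grasp point (between the pads) lies 5 mm behind it; z points along the fingers, y is the line along which they close (so a half turn about z gives the same grasp; the last joint's range is limited). The gripper opens to 85 mm and grips with 20 to 120 N. Pads are 22 mm wide; open, the fingers measure 114 mm over their backs; the gripper's body (76 mm by 85 mm) begins 54 mm behind the grasp point. The pads swing forward as they close: fully open they stand 13 mm farther back than shut.
Start: joints at [1.056, 0.351, 1.652, -0, 1.139, -0.085], TCP at [0.229, 0.5, 0.245] pointing down, gripper open.
Joint ranges: [-2.75, 2.75], [-0.79, 2.1], [0.01, 2.65], [-1.57, 4.71], [0.07, 3.14], [-2.87, 2.87]. Speed limits (rad/s): [2.22, 2.22, 2.79, 3.14, 3.14, 3.14].

## Interface

Orientations are given as a rotation vector (axis times angle).
In Python, from station import env, viewer gives the robot as it stands.
- The arm moves only by the tool servo_tool, never from a script. Its argument "plan" is a list of rows, each an object with "claw": the opening, from 0 (shut) to 1 (fully open); "translation": the shift along the tool's x, y, z scaled (see below), a list of three; "yaw": the turn about the tool's z scaled (see below). A call has 1 to 5 rows; each row shifts and turns the commanded pose from where the row before left it, along the tool's axes as they then stand; what a row does not reach is not made up. The controller multiplies each number of a shift by 0.15 m and each number of a turn by 360 degrees. A row lasts 1/8 s, in which the tool goes at most 62.5 mm and 10.7 degrees, less where a joint would pass 70% of its speed; a pose out of reach is approached as far as the arm can. A call with a number of a shift or a turn outside -1 to 1 is refused whole. A call with a gripper value outside its range is refused whole. The fingers move at their own pace and stop on an object; "grip_force" is the grip in N (left out, the last holds). Time passes only in rows, so rows that do not move let the fingers close. It gives the time, the measured TCP pose, the force, the opening and the grip force at its end, in the units of the state.
- env.state(): the state, without advancing time (a new reading comes with each control period).
- viewer.camera(name): name is "scene" or "top" or "wrist"; returns a dict with "image" (480x640x3 uint8, red, green, blue), "depth" (480x640 float32, m along the optical axis (not along the pixel's ray), 0 where there is no reading), "camera_matrix" (3x3 intrinsics, pixels), "dist" ([k1, k2, p1, p2, k3] as OpenCV has them; the pictures are not rectified), "extrinsics" (4x4, takes a point from camera to world coordinates); the wrist camera has in their place "tool_from_camera" (4x4, takes a point from camera to tool coordinates, whose origin is the TCP and whose axes are the flange's). Camera axes: x right, y down, z forward; pixel columns grow to the right and rows downward; lengths in m; the calibration is good to about 2 mm. A picture is of the moment at which its call begins: read the wrist's pose just before it.
- env.finish_job(): hands the job in; it is judged then, once.
The state is a dict: "time": time; "joint_pos": joint angles; "joint_velocities": joint speeds; "joint_torque": joint torques, N m; "tool_pos": TCP position; "tool_rot": TCP orientation; "wrist_force": force on the tool from outside, world axes, zero at the start; "moment": the same for the moment, N m; "gripper_width": finger opening in m; "gripper_force": force on a finger pad.
Only numpy, scipy, OpenCV 4.12 (cv2) and the standard library are available. Lean on these libraries where they do the work, as an engineer would, in place of code of your own. Each camera call takes 0.05 s, during which the arm holds its last target. There are 200 camera calls.

## Working session

There is one attempt and no reset: what is moved stays moved. The work goes in short steps, Python scripts to look and compute and a tool call to move; the robot and the scene stay as the last step left them, time stands still between calls to the robot, and variables do not carry over. Pictures are saved under pics/ and viewed, at most 10 in all, crops included, and the job is handed in when it is done.

Besides the shell and the picture viewer there is one more tool, called after ">>>" as name(argument=value, ...), one argument or row to a line, values as JSON. servo_tool: Moves the arm, as the interface text tells. Its arguments: {"type":"object","properties":{"plan":{"type":"array","items":{"type":"object","properties":{"claw":{"type":"number"},"translation":{"type":"array","items":{"type":"number"}},"yaw":{"type":"number"}}}},"grip_force":{"type":"number"}},"required":["plan"]}

```bash
mkdir -p pics; ls
cat > h.py <<'E'
import numpy as np, cv2
from station import env, viewer
from scipy.spatial.transform import Rotation as R
def cam(name):
    s=env.state(); c=viewer.camera(name)
    if 'extrinsics' in c: T=np.array(c['extrinsics'])
    else:
        W=np.eye(4); W[:3,:3]=R.from_rotvec(s['tool_rot']).as_matrix(); W[:3,3]=s['tool_pos']
        T=W@np.array(c['tool_from_camera'])
    c['T']=T; return c
def rays(c,uv):
    p=cv2.undistortPoints(np.array(uv,float).reshape(-1,1,2),np.array(c['camera_matrix']),np.array(c['dist'])).reshape(-1,2)
    d=np.c_[p,np.ones(len(p))]
    return c['T'][:3,3], d@c['T'][:3,:3].T
def onplane(c,uv,z):
    o,d=rays(c,uv); return o+d*((z-o[2])/d[:,2])[:,None]
def depthpts(c,uv):
    uv=np.array(uv,int).reshape(-1,2); z=c['depth'][uv[:,1],uv[:,0]]
    o,d=rays(c,uv); return o+d*z[:,None], z
def project(c,P):
    Ti=np.linalg.inv(c['T']); rv=cv2.Rodrigues(Ti[:3,:3])[0]
    return cv2.projectPoints(np.array(P,float).reshape(-1,3),rv,Ti[:3,3],np.array(c['camera_matrix']),np.array(c['dist']))[0].reshape(-1,2)
def save(c,n): cv2.imwrite('pics/'+n,c['image'][:,:,::-1])
E
python3 - <<'E'
from h import *
for n in ['scene','top']:
    c=cam(n); save(c,n+'0.png'); np.savez(n+'0.npz',**c); print(n,c['T'].round(3).tolist())
s=env.state();print({k:np.round(v,3).tolist() for k,v in s.items()})
E
```

```text
pics
scene [[0.683, -0.308, 0.663, -0.189], [-0.731, -0.296, 0.615, -0.697], [0.007, -0.904, -0.427, 0.553], [0.0, 0.0, 0.0, 1.0]]
top [[0.026, -0.994, 0.104, 0.381], [-0.999, -0.028, -0.017, -0.009], [0.02, -0.104, -0.994, 1.602], [0.0, 0.0, 0.0, 1.0]]
{'time': 0.1, 'joint_pos': [1.056, 0.351, 1.652, 0.0, 1.139, -0.085], 'joint_velocities': [0.0, -0.002, -0.002, 0.001, 0.002, -0.0], 'joint_torque': [0.0, -50.683, -29.187, -0.0, 0.003, 0.0], 'tool_pos': [0.229, 0.5, 0.245], 'tool_rot': [-0.67, -3.069, 0.002], 'wrist_force': [-0.042, -0.256, -0.021], 'moment': [-0.007, -0.072, 0.045], 'gripper_force': 0.0, 'gripper_width': 0.086}
```

View pics/scene0.png

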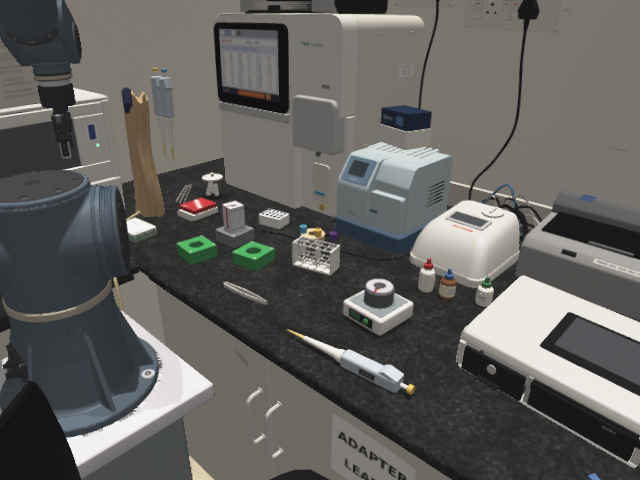

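View pics/top0.png

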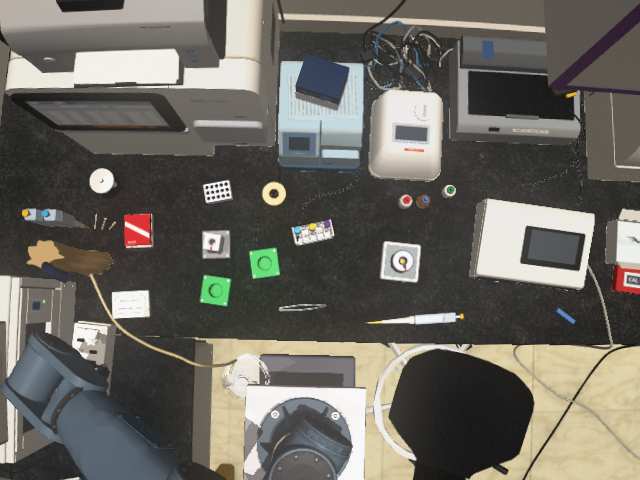

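The top view shows the carrier in the grey block at (214,243), the white rack at (313,232) and the mixer at (401,262).

Candidates for each target:
- **Purple tube:** caps at about (298,238) blue, (310,230) yellow and (327,224) purple. I choose the one at (327,224).
- **Rack:** the tray at (217,191) is only a look-alike.
- **Stand:** the green blocks at (264,263) and (215,291) are decoys. I choose the grey one.

I'll check these in a close crop.

Run:
```python
from h import *
c=np.load('top0.npz'); im=c['image'][:,:,::-1]
def crop(x,y,w): return cv2.resize(im[y-w:y+w,x-w:x+w],(390,390),interpolation=cv2.INTER_CUBIC)
s=cv2.imread('pics/scene0.png')
a=np.hstack([crop(214,243,26),crop(313,232,30)])
cv2.imwrite('pics/c1.png',np.vstack([a[:390]])[:, :780])
c=dict(c)
hsv=cv2.cvtColor(c['image'],cv2.COLOR_RGB2HSV)
print(depthpts(c,[[214,243],[327,224],[310,230],[298,238],[389,262],[401,262]])[0].round(3))
def blobs(lo,hi,z,box):
    m=cv2.inRange(hsv,lo,hi); x0,y0,x1,y1=box; k=np.zeros_like(m);k[y0:y1,x0:x1]=m[y0:y1,x0:x1]
    n,l,st,ce=cv2.connectedComponentsWithStats(k)
    for i in range(1,n):
        if st[i,4]>3: print(st[i],ce[i].round(1),onplane(c,[ce[i]],z).round(4))
print('purple');blobs((120,60,30),(155,255,255),.093,(290,215,340,250))
print('yellow');blobs((18,90,90),(35,255,255),.093,(290,215,340,250))
print('blue');blobs((90,90,90),(115,255,255),.093,(290,215,340,250))
print('red carrier');blobs((0,90,60),(10,255,255),.098,(190,225,240,265))
print('red hub');blobs((0,70,60),(12,255,255),.074,(375,235,430,290))
print('red hub');blobs((165,70,60),(180,255,255),.074,(375,235,430,290))
```

```text
[[ 0.519  0.249  0.039]
 [ 0.571 -0.044  0.089]
 [ 0.561 -0.001  0.039]
 [ 0.537  0.03   0.053]
 [ 0.483 -0.21   0.032]
 [ 0.482 -0.237  0.063]]
purple
[324 220   6   7  34] [326.6 223. ] [[ 0.5736 -0.0425  0.093 ]]
yellow
[309 223   7   7  40] [311.8 226.2] [[ 0.5644 -0.0053  0.093 ]]
blue
[294 226   6   7  35] [296.7 229.2] [[0.5555 0.0327 0.093 ]]
red carrier
[210 247   2   3   5] [210.4 247.8] [[0.5018 0.2482 0.098 ]]
red hub
[405 267   1   4   4] [405.  268.5] [[ 0.4647 -0.2464  0.074 ]]
red hub
```

View pics/c1.png

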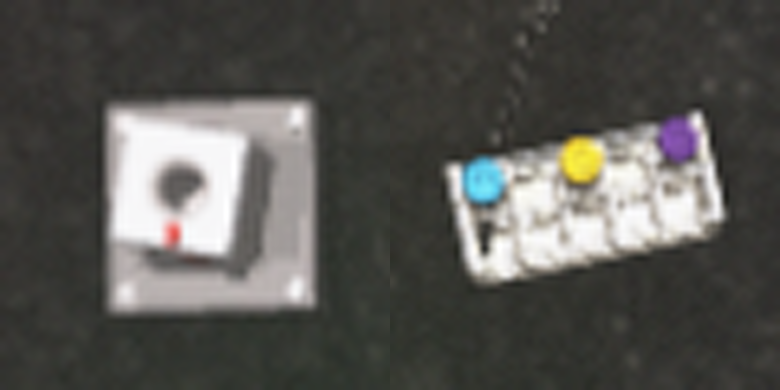

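The crop confirms it: the purple cap is at the far right of the white rack, and the carrier stands in the grey block with its red stripe toward -x. Next is a move helper, with wrist views of the carrier on the way.

```bash
cat >> h.py <<'E'
def plan(P,phi):
    """to TCP P with tool y at world angle phi (mod pi): totals in tool axes/units (translation in the present axes)"""
    s=env.state(); M=R.from_rotvec(s['tool_rot']).as_matrix()
    d=M.T@(np.array(P)-s['tool_pos'])
    cur=np.arctan2(M[1,1],M[0,1]); dy=(phi-cur+np.pi/2)%np.pi-np.pi/2   # world ccw
    print('t',round(s['time'],2),'pos',s['tool_pos'].round(4),'phi',round(cur,4),'tilt',M[:,2].round(3),'move/.15',(d/.15).round(4),'yaw units',round(-dy/2/np.pi,4),'q6',round(s['joint_pos'][5],2))
E
python3 - <<'E'
from h import *
c=cam('wrist'); print(np.round(c['tool_from_camera'],3),c['camera_matrix'])
M=R.from_rotvec(env.state()['tool_rot']).as_matrix();print(M.round(3))
plan([0.50,0.25,0.30],0)
E
```

```text
[[ 0.001 -0.957 -0.289  0.074]
 [ 1.     0.001 -0.    -0.   ]
 [ 0.001 -0.289  0.957 -0.128]
 [ 0.     0.     0.     1.   ]] [[364.25407129   0.         319.57776534]
 [  0.         364.25407129 238.92573682]
 [  0.           0.           1.        ]]
[[-0.909  0.417 -0.   ]
 [ 0.417  0.909 -0.001]
 [ 0.    -0.001 -1.   ]]
t 0.15 pos [0.229  0.4998 0.2449] phi 1.141 tilt [-0.    -0.001 -1.   ] move/.15 [-2.336  -0.7613 -0.367 ] yaw units 0.1816 q6 -0.08
```

>>> servo_tool(
  plan=[
    {"claw": 1,"translation": [-0.36,-0.12,-0.04],"yaw": 0},
    {"claw": 1,"translation": [-0.36,-0.12,-0.04],"yaw": 0},
    {"claw": 1,"translation": [-0.36,-0.12,-0.04],"yaw": 0},
    {"claw": 1,"translation": [-0.36,-0.12,-0.04],"yaw": 0},
    {"claw": 1,"translation": [-0.36,-0.12,-0.04],"yaw": 0},
  ],
)

```text
time: 0.78
tool_pos: [0.4382, 0.3042, 0.2754]
tool_rot: [-0.67, -3.069, 0.0]
wrist_force: [0.5, 0.6, 0.2]
gripper_width: 0.0855
gripper_force: 0.0
```

>>> servo_tool(
  plan=[
    {"claw": 1,"translation": [0,0,0],"yaw": 0.029},
    {"claw": 1,"translation": [0,0,0],"yaw": 0.029},
    {"claw": 1,"translation": [0,0,0],"yaw": 0.029},
    {"claw": 1,"translation": [0,0,0],"yaw": 0.029},
    {"claw": 1,"translation": [0,0,0],"yaw": 0.028},
  ],
)

```text
time: 1.4
tool_pos: [0.437, 0.3056, 0.275]
tool_rot: [-1.951, -2.462, 0.001]
wrist_force: [-0.1, 0.4, 0.1]
gripper_width: 0.0852
gripper_force: 0.0
```

Run:
```python
from h import *
plan([0.52,0.245,0.28],.236)
```

```text
t 1.4 pos [0.437  0.3056 0.275 ] phi 0.2303 tilt [-0. -0. -1.] move/.15 [-0.5194  0.4466 -0.0331] yaw units -0.0009 q6 0.29
```

>>> servo_tool(
  plan=[
    {"claw": 1,"translation": [-0.25,0.22,-0.02]},
    {"claw": 1,"translation": [-0.25,0.22,-0.01]},
    {"claw": 1,"translation": [0,0,0]},
  ],
)

```text
invalid input at $.plan[0]: expected keys claw, translation, yaw
```

Run:
```python
from h import *
c=cam('wrist'); save(c,'w1.png'); np.savez('w1.npz',**c)
plan([0.57,-0.04,0.28],.236)
```

```text
t 1.45 pos [0.437  0.3056 0.2751] phi 0.2219 tilt [-0. -0. -1.] move/.15 [-2.4426  0.358  -0.0328] yaw units -0.0022 q6 0.3
```

View pics/w1.png

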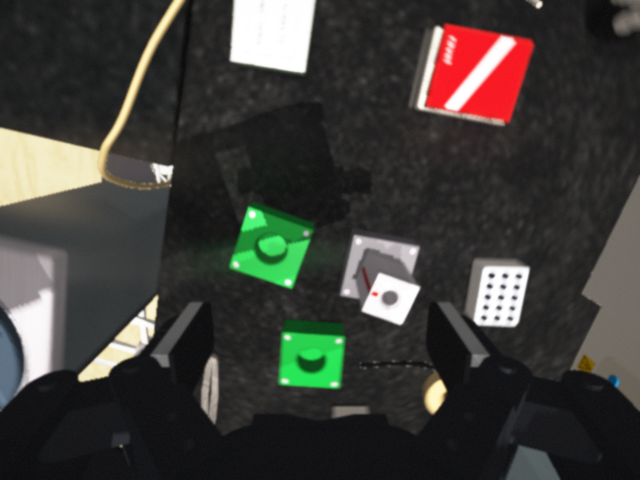

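The carrier's top is at (390,297), with the stripe at (375,294) and the grey stand around (382,268). I'll move closer for a better measurement.

>>> servo_tool(
  plan=[
    {"claw": 1,"translation": [-0.25,0.22,0],"yaw": 0},
    {"claw": 1,"translation": [-0.25,0.22,0],"yaw": 0},
    {"claw": 1,"translation": [0,0,0],"yaw": 0},
    {"claw": 1,"translation": [0,0,0],"yaw": 0},
  ],
)

```text
time: 1.95
tool_pos: [0.5184, 0.2483, 0.275]
tool_rot: [-1.942, -2.468, 0.001]
wrist_force: [-0.1, 0.1, 0.6]
gripper_width: 0.0855
gripper_force: 0.0
```

```bash
cat >> h.py <<'E'
def whitesq(c,z,center,half):
    """bright top square near pixel centre: corners on plane z"""
    im=c['image'].astype(int); m=((im.min(2)>200)*255).astype(np.uint8)
    x,y=center; k=np.zeros_like(m); k[y-half:y+half,x-half:x+half]=m[y-half:y+half,x-half:x+half]
    cs,_=cv2.findContours(k,cv2.RETR_EXTERNAL,cv2.CHAIN_APPROX_NONE); b=max(cs,key=cv2.contourArea)
    W=onplane(c,cv2.convexHull(b).reshape(-1,2),z)
    (cx,cy),(w,h),a=cv2.minAreaRect((W[:,:2]*1000).astype(np.float32))
    print('rect mm',cx,cy,w,h,'ang',a); return b
E
python3 - <<'E'
from h import *
c=cam('wrist'); save(c,'w2.png'); np.savez('w2.npz',**c)
uv=project(c,[[.519,.2505,.098]])[0].astype(int); print(uv)
x,y=uv; cr=c['image'][y-80:y+80,x-80:x+80,::-1]; cv2.imwrite('pics/w2c.png',cv2.resize(cr,(560,560)))
g=c['image'][y-30:y+30:6,x-50:x+50:6].min(2);print(g)
plan([0.57,-0.04,0.28],.236)
E
```

```text
[321 215]
[[ 32  29  32 117 120 120 119 119 114 116 118 119 117 118 121  30  33]
 [ 28  28  26 120 119 119 188 115 120 120 119 111 120 119 115  28  29]
 [ 26  25  26 119 119 106 220 218 217 166 115 117 120 116 108  39  42]
 [ 21  25  35 119 120 183 218 222 216 221 215 204 138 218 154  46  44]
 [ 24  24  65 120 120 204 216 194 183 191 216 218 212 230  67  57  50]
 [ 29  27  99 122 132  74 192 113 123 120 201 215 217 232  43  51  46]
 [ 21  25 114 117 206 219 194 116 119 117 191 221 188 229  49  36  46]
 [ 23  24 135 151 222 218 218 174 138 172 216 216 101 183  43  33  42]
 [ 38  39  49  87 209 220 217 218 207 196 192 177 215  99  44  42  41]
 [ 44  51  42  47  44  52 128 163 164 161 163 189 237  48  44  40  39]]
t 2.0 pos [0.5182 0.2486 0.2751] phi 0.2379 tilt [-0.001 -0.    -1.   ] move/.15 [-1.9512 -0.1175 -0.0327] yaw units 0.0003 q6 0.13
```

View pics/w2c.png

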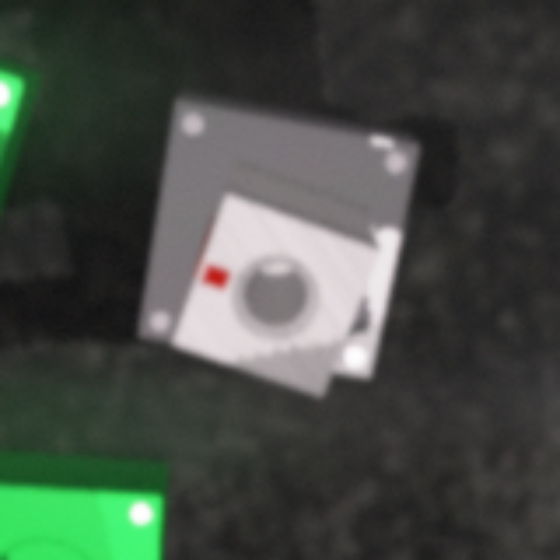

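The crop shows the carrier's top, with its bore centre at crop (275,292) and stripe at (215,276). The corners are at (228,193), (383,248), (325,396) and (172,347).

Run:
```python
from h import *
c=dict(np.load('w2.npz'))
f=lambda a:np.array(a)/3.5+[241,135]
W=onplane(c,f([[275,292],[215,276],[228,193],[383,248],[325,396],[172,347]]),.098); print(W.round(4))
C=W[2:6,:2]; print('ctr',C.mean(0)); 
for i in range(4):
    d=C[(i+1)%4]-C[i]; print(np.linalg.norm(d).round(4),np.degrees(np.arctan2(d[1],d[0])).round(1))
# circle: dark bore+chamfer via grey mask
d=W[0]-W[1];print('stripe->bore ang',np.arctan2(d[1],d[0]))
g=cv2.cvtColor(c['image'],cv2.COLOR_RGB2GRAY); x,y=319,218
k=np.zeros_like(g);k[y-18:y+18,x-15:x+15]=255
m=cv2.inRange(g,60,150)&k; n,l,st,ce=cv2.connectedComponentsWithStats(m)
for i in range(1,n):
    if st[i,4]>40: print(st[i],ce[i],onplane(c,[ce[i]],.098).round(4))
Z,_=depthpts(c,[[305,225],[312,200],[330,212],[291,190]]);print(Z.round(4))
```

```text
[[0.518  0.2478 0.098 ]
 [0.5028 0.2482 0.098 ]
 [0.5012 0.2689 0.098 ]
 [0.5409 0.2647 0.098 ]
 [0.5366 0.2246 0.098 ]
 [0.4964 0.228  0.098 ]]
ctr [0.51878379 0.24655311]
0.0399 -6.0
0.0403 -96.2
0.0403 175.1
0.0411 83.2
stripe->bore ang -0.02842148765992889
[310 212  19  16 226] [319.09734513 219.58849558] [[0.5178 0.2467 0.098 ]]
[[0.5071 0.2392 0.0983]
 [0.508  0.2616 0.0965]
 [0.5253 0.2553 0.0977]
 [0.4861 0.2538 0.0293]]
```

>>> servo_tool(
  plan=[
    {"claw": 1,"translation": [-0.36,-0.02,0],"yaw": 0},
    {"claw": 1,"translation": [-0.36,-0.02,0],"yaw": 0},
    {"claw": 1,"translation": [-0.36,-0.03,0],"yaw": 0},
    {"claw": 1,"translation": [-0.36,-0.02,0],"yaw": 0},
    {"claw": 1,"translation": [-0.36,-0.03,0],"yaw": 0},
  ],
)

```text
time: 2.62
tool_pos: [0.5643, -0.0192, 0.2756]
tool_rot: [1.941, 2.47, 0.001]
wrist_force: [0.4, -0.7, -0.2]
gripper_width: 0.085
gripper_force: 0.0
```

>>> servo_tool(
  plan=[
    {"claw": 1,"translation": [-0.1,0,0],"yaw": 0},
    {"claw": 1,"translation": [0,0,0],"yaw": 0},
    {"claw": 1,"translation": [0,0,0],"yaw": 0},
    {"claw": 1,"translation": [0,0,0],"yaw": 0},
  ],
)

```text
time: 3.12
tool_pos: [0.5679, -0.0317, 0.2754]
tool_rot: [-1.942, -2.47, -0.0]
wrist_force: [0.1, 0.3, 0.3]
gripper_width: 0.0853
gripper_force: 0.0
```

Run:
```python
from h import *
c=cam('wrist'); save(c,'w3.png'); np.savez('w3.npz',**c)
hsv=cv2.cvtColor(c['image'],cv2.COLOR_RGB2HSV)
for nm,lo,hi in [('p',(120,60,30),(155,255,255)),('y',(20,90,90),(35,255,255)),('b',(90,90,90),(115,255,255))]:
    n,l,st,ce=cv2.connectedComponentsWithStats(cv2.inRange(hsv,lo,hi))
    for i in range(1,n):
        if st[i,4]>60: print(nm,st[i],ce[i].round(1),onplane(c,[ce[i]],.093).round(4),depthpts(c,[ce[i]])[0].round(4))
plan([0.573,-0.0425,0.28],.236)
```

```text
p [316 219  17  21 312] [324.  229.2] [[ 0.574 -0.042  0.093]] [[ 0.5734 -0.0428  0.09  ]]
y [602  13  27  30 333] [614.8  27.8] [[0.7486 0.1619 0.093 ]] [[0.7893 0.1881 0.0275]]
y [315 176  19  20 286] [323.7 185.7] [[ 0.5646 -0.0047  0.093 ]] [[ 0.564  -0.005   0.0881]]
y [ 80 251   9  36 234] [ 83.6 271. ] [[ 0.3706 -0.1324  0.093 ]] [[ 0.3241 -0.1751  0.0141]]
b [ 447  125  102  183 2016] [485.7 215.6] [[0.708  0.0033 0.093 ]] [[ 0.7288 -0.0013  0.0502]]
b [315 130  19  19 293] [323.7 139. ] [[0.5554 0.0325 0.093 ]] [[0.5546 0.0331 0.0896]]
b [ 554  149   86  143 4719] [600.3 221. ] [[0.8063 0.0222 0.093 ]] [[0.7423 0.0266 0.1704]]
b [489 259  11  22  81] [494.6 270.2] [[ 0.7344 -0.0428  0.093 ]] [[ 0.7282 -0.0401  0.1026]]
t 3.17 pos [ 0.5679 -0.032   0.2754] phi 0.2378 tilt [ 0.  0. -1.] move/.15 [-0.0762  0.0164 -0.0309] yaw units 0.0003 q6 -0.38
```

View pics/w3.png

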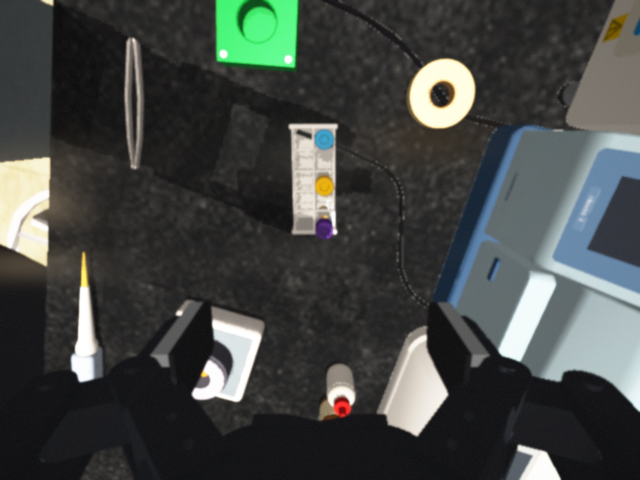

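The caps measure the same in the top and wrist views: purple at (324,229), giving about (0.574, -0.0425). The mixer hub is at (210,378), and the bottles are near (340,390). I'll line up and descend for the grasp.

>>> servo_tool(
  plan=[
    {"claw": 1,"translation": [-0.076,0.022,0],"yaw": -0.001},
    {"claw": 1,"translation": [0,0,0.36],"yaw": 0},
    {"claw": 1,"translation": [0,0,0.36],"yaw": 0},
    {"claw": 1,"translation": [0,0,0.2],"yaw": 0},
    {"claw": 1,"translation": [0,0,0],"yaw": 0},
  ],
)

```text
time: 3.8
tool_pos: [0.5731, -0.0436, 0.1355]
tool_rot: [-1.934, -2.471, 0.003]
wrist_force: [-0.2, 0.4, 0.2]
gripper_width: 0.0856
gripper_force: 0.0
```

Run:
```python
from h import *
plan([0.574,-0.0428,0.084],.245)
c=cam('wrist'); np.savez('w4.npz',**c)
hsv=cv2.cvtColor(c['image'],cv2.COLOR_RGB2HSV)
n,l,st,ce=cv2.connectedComponentsWithStats(cv2.inRange(hsv,(120,60,30),(155,255,255)))
for i in range(1,n):
    if st[i,4]>100: print(st[i],ce[i].round(1),onplane(c,[ce[i]],.093).round(4))
```

```text
t 3.8 pos [ 0.5731 -0.0436  0.1355] phi 0.2426 tilt [-0.004  0.001 -1.   ] move/.15 [0.0034 0.0085 0.3431] yaw units -0.0004 q6 -0.4
[ 306  256   35   40 1027] [323.3 276.1] [[ 0.574  -0.0409  0.093 ]]
```

>>> servo_tool(
  plan=[
    {"claw": 1,"translation": [0.005,0.008,0.17],"yaw": 0},
    {"claw": 1,"translation": [0,0,0.17],"yaw": 0},
    {"claw": 1,"translation": [0,0,0],"yaw": 0},
  ],
)

```text
time: 4.22
tool_pos: [0.5751, -0.0426, 0.0867]
tool_rot: [-1.936, -2.474, 0.0]
wrist_force: [-0.3, -0.2, 0.6]
gripper_width: 0.0856
gripper_force: 0.0
```

>>> servo_tool(
  plan=[
    {"claw": 0.1,"translation": [0,0,0],"yaw": 0},
    {"claw": 0.1,"translation": [0,0,0],"yaw": 0},
    {"claw": 0.1,"translation": [0,0,0],"yaw": 0},
    {"claw": 0,"translation": [0,0,0],"yaw": 0},
    {"claw": 0,"translation": [0,0,0],"yaw": 0},
  ],
  grip_force=25,
)

```text
time: 4.85
tool_pos: [0.5751, -0.0425, 0.0867]
tool_rot: [1.936, 2.473, 0.0]
wrist_force: [-1.2, -0.6, 5.6]
gripper_width: 0.0155
gripper_force: 24.9
```

>>> servo_tool(
  plan=[
    {"claw": 0,"translation": [0,0,0],"yaw": 0},
    {"claw": 0,"translation": [0,0,0],"yaw": 0},
    {"claw": 0,"translation": [0,0,0],"yaw": 0},
  ],
)

```text
time: 5.22
tool_pos: [0.5752, -0.0425, 0.0867]
tool_rot: [1.936, 2.473, 0.0]
wrist_force: [-0.9, -0.2, 5.8]
gripper_width: 0.0154
gripper_force: 24.9
```

>>> servo_tool(
  plan=[
    {"claw": 0,"translation": [0,0,-0.1],"yaw": 0},
    {"claw": 0,"translation": [0,0,-0.3],"yaw": 0},
    {"claw": 0,"translation": [0,0,-0.35],"yaw": 0},
    {"claw": 0,"translation": [0,0,-0.25],"yaw": 0},
    {"claw": 0,"translation": [0,0,0],"yaw": 0},
  ],
)

```text
time: 5.85
tool_pos: [0.576, -0.0425, 0.24]
tool_rot: [1.933, 2.47, 0.005]
wrist_force: [-0.9, -0.2, -0.9]
gripper_width: 0.0156
gripper_force: 24.5
```

Run:
```python
from h import *
c=cam('wrist'); save(c,'w5.png')
plan([0.518,0.2472,0.2367],.2426)
```

```text
t 5.9 pos [ 0.5751 -0.0424  0.2378] phi 0.2425 tilt [ 0.002 -0.    -1.   ] move/.15 [1.9658 0.094  0.0054] yaw units -0.0 q6 -0.4
```

View pics/w5.png

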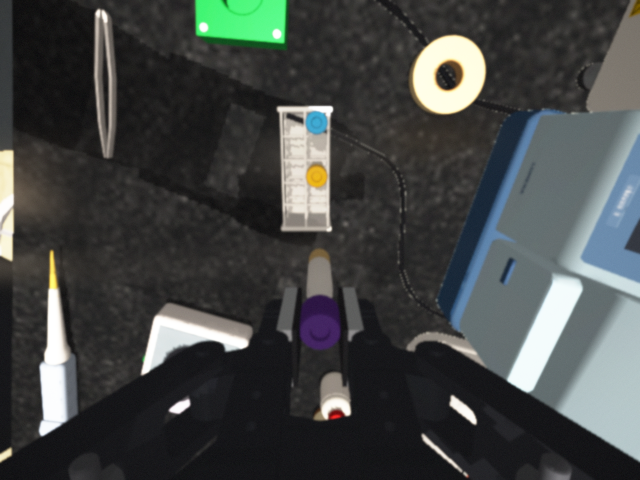

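The tube is held: the cap is at (320,322) and the tip at (318,252). Next I'll carry it over the carrier.

>>> servo_tool(
  plan=[
    {"claw": 0,"translation": [0.25,0.015,0],"yaw": 0},
    {"claw": 0,"translation": [0.36,0.02,0],"yaw": 0},
    {"claw": 0,"translation": [0.36,0.02,0],"yaw": 0},
    {"claw": 0,"translation": [0.36,0.02,0],"yaw": 0},
    {"claw": 0,"translation": [0.36,0.02,0],"yaw": 0},
  ],
)

```text
time: 6.52
tool_pos: [0.5267, 0.2086, 0.2351]
tool_rot: [-1.936, -2.473, 0.003]
wrist_force: [-0.3, 0.7, -0.2]
gripper_width: 0.0155
gripper_force: 24.5
```

>>> servo_tool(
  plan=[
    {"claw": 0,"translation": [0.2,0,0],"yaw": 0},
    {"claw": 0,"translation": [0.075,0,0],"yaw": 0},
    {"claw": 0,"translation": [0,0,0],"yaw": 0},
    {"claw": 0,"translation": [0,0,0],"yaw": 0},
  ],
)

```text
time: 7.02
tool_pos: [0.5182, 0.2461, 0.236]
tool_rot: [-1.938, -2.473, 0.001]
wrist_force: [1.1, 0.3, -0.2]
gripper_width: 0.0151
gripper_force: 24.5
```

Run:
```python
from h import *
plan([0.518,0.2472,0.2367],.2426)
s=env.state()
c=cam('wrist'); save(c,'w6.png'); np.savez('w6.npz',**c)
M=R.from_rotvec(s['tool_rot']).as_matrix()
P=[s['tool_pos']+M@np.array([0,0,h]) for h in (-.006,.0117,.0827)]
print('cap top, cap bottom, tip expected px',project(c,P).round(1), 'bore',project(c,[[.518,.2472,.098]]).round(1))
cv2.imwrite('pics/w6c.png',cv2.resize(c['image'][160:400,220:420,::-1],(500,600)))
```

```text
t 7.03 pos [0.5182 0.2461 0.236 ] phi 0.2415 tilt [-0. -0. -1.] move/.15 [ 0.0077  0.0007 -0.0045] yaw units -0.0002 q6 0.12
cap top, cap bottom, tip expected px [[320.  331.5]
 [320.  309.3]
 [320.  254.2]] bore [[320.2 228.6]]
```

View pics/w6c.png

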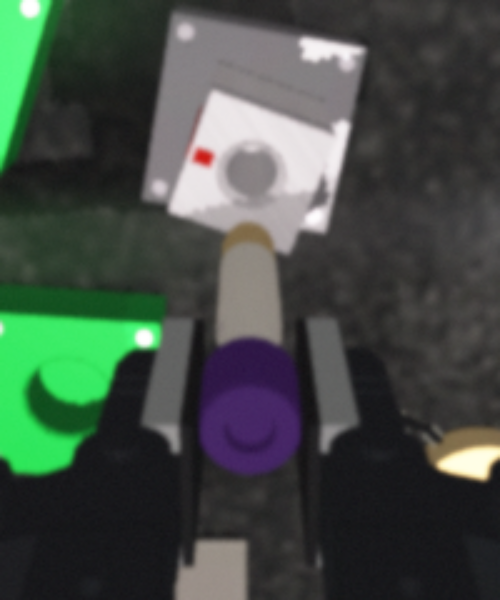

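The tip at crop (247,235) and the bore at (250,172) both fall where predicted. The remaining offset is about 1 mm.

>>> servo_tool(
  plan=[
    {"claw": 0,"translation": [0.006,0.004,0],"yaw": 0},
    {"claw": 0,"translation": [0,0,0.2],"yaw": 0},
    {"claw": 0,"translation": [0,0,0.14],"yaw": 0},
    {"claw": 0,"translation": [0,0,0.04],"yaw": 0},
    {"claw": 0,"translation": [0,0,0.03],"yaw": 0},
  ],
)

```text
time: 7.7
tool_pos: [0.5187, 0.2481, 0.1752]
tool_rot: [1.937, 2.473, 0.001]
wrist_force: [0.2, 0.4, -0.1]
gripper_width: 0.0155
gripper_force: 24.5
```

>>> servo_tool(
  plan=[
    {"claw": 0,"translation": [0,0,0.04],"yaw": 0},
    {"claw": 0,"translation": [0,0,0.04],"yaw": 0},
    {"claw": 0,"translation": [0,0,0.04],"yaw": 0},
  ],
)

```text
time: 8.07
tool_pos: [0.5183, 0.2482, 0.1566]
tool_rot: [1.936, 2.474, 0.0]
wrist_force: [0.6, 0.3, 0.7]
gripper_width: 0.0156
gripper_force: 24.5
```

Run:
```python
from h import *
plan([0.518,0.2472,0.1187],.2426)
```

```text
t 8.07 pos [0.5183 0.2482 0.1566] phi 0.2425 tilt [ 0.  0. -1.] move/.15 [-0.0059 -0.0039  0.2525] yaw units -0.0 q6 0.12
```

>>> servo_tool(
  plan=[
    {"claw": 0,"translation": [0,0,0.05],"yaw": 0},
    {"claw": 0,"translation": [0,0,0.05],"yaw": 0},
    {"claw": 0,"translation": [0,0,0.05],"yaw": 0},
    {"claw": 0,"translation": [0,0,0.04],"yaw": 0},
    {"claw": 0,"translation": [0,0,0.02],"yaw": 0},
  ],
)

```text
time: 8.7
tool_pos: [0.5182, 0.2481, 0.1248]
tool_rot: [-1.936, -2.474, 0.001]
wrist_force: [-1.0, -0.9, 0.3]
gripper_width: 0.0153
gripper_force: 24.5
```

>>> servo_tool(
  plan=[
    {"claw": 0,"translation": [0,0,0.01],"yaw": 0},
    {"claw": 0,"translation": [0,0,0.01],"yaw": 0},
    {"claw": 0,"translation": [0,0,0],"yaw": 0},
  ],
)

```text
time: 9.07
tool_pos: [0.5183, 0.2482, 0.1223]
tool_rot: [1.936, 2.474, 0.0]
wrist_force: [-0.2, 0.6, -0.4]
gripper_width: 0.0156
gripper_force: 24.5
```

>>> servo_tool(
  plan=[
    {"claw": 0,"translation": [0,0,0.01],"yaw": 0},
    {"claw": 0,"translation": [0,0,0.008],"yaw": 0},
    {"claw": 0,"translation": [0,0,0],"yaw": 0},
  ],
)

```text
time: 9.45
tool_pos: [0.5182, 0.2481, 0.1195]
tool_rot: [-1.936, -2.474, 0.0]
wrist_force: [-0.0, 0.7, -0.5]
gripper_width: 0.0154
gripper_force: 24.5
```

>>> servo_tool(
  plan=[
    {"claw": 0,"translation": [0,0,0.005],"yaw": 0},
    {"claw": 0,"translation": [0,0,0],"yaw": 0},
  ],
)

```text
time: 9.7
tool_pos: [0.5183, 0.2482, 0.1189]
tool_rot: [1.936, 2.474, 0.0]
wrist_force: [0.0, -0.3, -0.1]
gripper_width: 0.0154
gripper_force: 24.5
```

>>> servo_tool(
  plan=[
    {"claw": 0,"translation": [0,0,0.005],"yaw": 0},
    {"claw": 0,"translation": [0,0,0],"yaw": 0},
  ],
)

```text
time: 9.95
tool_pos: [0.5186, 0.2483, 0.1187]
tool_rot: [1.936, 2.473, 0.001]
wrist_force: [-0.4, 0.2, 5.4]
gripper_width: 0.0155
gripper_force: 25.1
```

>>> servo_tool(
  plan=[
    {"claw": 0,"translation": [0,0,0.005],"yaw": 0},
    {"claw": 0,"translation": [0,0,0],"yaw": 0},
  ],
)

```text
time: 10.2
tool_pos: [0.519, 0.2485, 0.1187]
tool_rot: [1.936, 2.473, 0.003]
wrist_force: [-2.4, -0.2, 11.9]
gripper_width: 0.0156
gripper_force: 25.7
```

The tube is bottomed: TCP 0.1187 matches the prediction, with contact force rising. I'll release, retract and turn to the carrier's faces.

>>> servo_tool(
  plan=[
    {"claw": 0.3,"translation": [0,0,-0.005],"yaw": 0},
    {"claw": 0.6,"translation": [0,0,0],"yaw": 0},
    {"claw": 1,"translation": [0,0,0],"yaw": 0},
    {"claw": 1,"translation": [0,0,0],"yaw": 0},
    {"claw": 1,"translation": [0,0,0],"yaw": 0},
  ],
)

```text
time: 10.82
tool_pos: [0.5183, 0.2482, 0.118]
tool_rot: [-1.936, -2.474, 0.0]
wrist_force: [-0.9, 0.1, 0.3]
gripper_width: 0.0851
gripper_force: 0.0
```

>>> servo_tool(
  plan=[
    {"claw": 1,"translation": [0,0,-0.35],"yaw": 0},
    {"claw": 1,"translation": [0,0,-0.35],"yaw": 0},
    {"claw": 1,"translation": [0,0,0],"yaw": 0.028},
    {"claw": 1,"translation": [0,0,0],"yaw": 0.027},
    {"claw": 1,"translation": [0,0,0],"yaw": 0},
  ],
)

```text
time: 11.45
tool_pos: [0.5182, 0.2481, 0.2231]
tool_rot: [-2.332, -2.105, 0.0]
wrist_force: [-0.3, -0.4, -0.1]
gripper_width: 0.0854
gripper_force: 0.0
```

Run:
```python
from h import *
plan([0.518,0.2472,0.077],-.10)
c=cam('wrist'); save(c,'w7.png'); np.savez('w7.npz',**c)
uv=project(c,[[.518,.2472,.098]])[0]; print(uv)
x,y=uv.astype(int); x0,y0=x-60,y-60; print(x0,y0)
cv2.imwrite('pics/w7c.png',cv2.resize(c['image'][y0:y0+120,x0:x0+120,::-1],(600,600)))
hsv=cv2.cvtColor(c['image'],cv2.COLOR_RGB2HSV)
for z,r in ((.125,(120,60,30,155)),):
    n,l,st,ce=cv2.connectedComponentsWithStats(cv2.inRange(hsv,(120,60,30),(155,255,255)))
    for i in range(1,n):
        if st[i,4]>80: print('cap',st[i],ce[i].round(1),onplane(c,[ce[i]],.125).round(4),depthpts(c,[ce[i]])[0].round(4))
```

```text
t 11.45 pos [0.5182 0.2481 0.2231] phi -0.1019 tilt [-0. -0. -1.] move/.15 [-6.300e-03 -7.000e-04  9.738e-01] yaw units -0.0003 q6 0.47
[319.70103792 235.96674591]
259 175
cap [309 230  23  28 543] [320.  243.6] [[0.5185 0.2499 0.125 ]] [[0.5178 0.2495 0.1221]]
```

View pics/w7c.png

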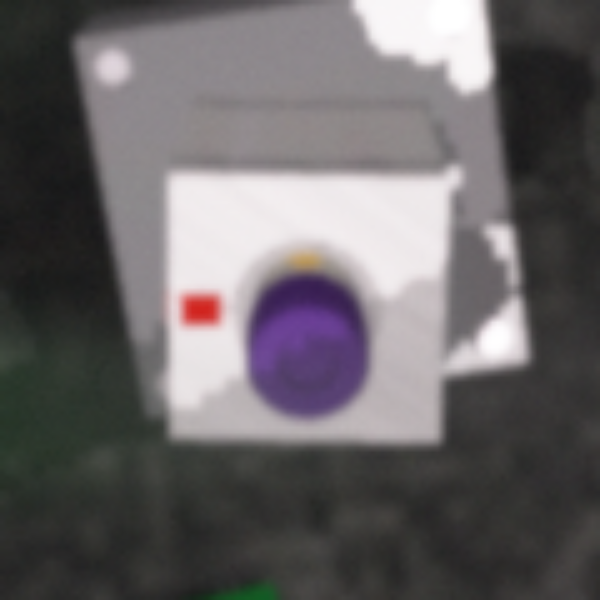

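The carrier's top is aligned with the image axes (crop x 168–445, y 171–440). The tube is seated and the stripe is on the -x side. I'll descend and grip.

>>> servo_tool(
  plan=[
    {"claw": 1,"translation": [-0.006,0,0.3],"yaw": 0},
    {"claw": 1,"translation": [0,0,0.3],"yaw": 0},
    {"claw": 1,"translation": [0,0,0.25],"yaw": 0},
    {"claw": 1,"translation": [0,0,0.12],"yaw": 0},
    {"claw": 1,"translation": [0,0,0],"yaw": 0},
  ],
)

```text
time: 12.12
tool_pos: [0.518, 0.2472, 0.0771]
tool_rot: [-2.331, -2.106, 0.002]
wrist_force: [0.0, 0.2, 0.3]
gripper_width: 0.0856
gripper_force: 0.0
```

>>> servo_tool(
  plan=[
    {"claw": 0.4,"translation": [0,0,0],"yaw": 0},
    {"claw": 0.4,"translation": [0,0,0],"yaw": 0},
    {"claw": 0.3,"translation": [0,0,0],"yaw": 0},
    {"claw": 0.2,"translation": [0,0,0],"yaw": 0},
    {"claw": 0.2,"translation": [0,0,0],"yaw": 0},
  ],
  grip_force=70,
)

```text
time: 12.75
tool_pos: [0.5188, 0.2475, 0.0788]
tool_rot: [2.332, 2.104, 0.003]
wrist_force: [-1.6, -0.7, 7.8]
gripper_width: 0.0391
gripper_force: 70.7
```

>>> servo_tool(
  plan=[
    {"claw": 0.2,"translation": [0,0,0],"yaw": 0},
    {"claw": 0.2,"translation": [0,0,0],"yaw": 0},
    {"claw": 0.2,"translation": [0,0,0],"yaw": 0},
  ],
)

```text
time: 13.12
tool_pos: [0.5188, 0.2475, 0.0788]
tool_rot: [2.332, 2.104, 0.003]
wrist_force: [-1.1, 0.5, 6.9]
gripper_width: 0.0391
gripper_force: 70.7
```

Run:
```python
from h import *
plan([0.518,0.2472,0.15],-.10)
# hub from top image: red mark & hub circle, housing rectangle
c=dict(np.load('top0.npz')); uv=project(c,[[.482,-.237,.074]])[0]; print(uv)
g=c['image']; 
cv2.imwrite('pics/hub.png',cv2.resize(g[235:291,373:429,::-1],(560,560),interpolation=cv2.INTER_CUBIC))
```

```text
t 13.12 pos [0.5188 0.2475 0.0788] phi -0.1029 tilt [ 0.002  0.001 -1.   ] move/.15 [-0.002  -0.0041 -0.4744] yaw units -0.0005 q6 0.47
[401.46183242 261.63664214]
```

>>> servo_tool(
  plan=[
    {"claw": 0.2,"translation": [0,0,-0.1],"yaw": 0},
    {"claw": 0.2,"translation": [0,0,-0.25],"yaw": 0},
    {"claw": 0.2,"translation": [0,0,-0.3],"yaw": 0},
    {"claw": 0.2,"translation": [0,0,-0.25],"yaw": 0},
    {"claw": 0.2,"translation": [0,0,0],"yaw": 0},
  ],
)

```text
time: 13.75
tool_pos: [0.5193, 0.2477, 0.2163]
tool_rot: [2.331, 2.103, 0.009]
wrist_force: [0.9, -0.1, -2.7]
gripper_width: 0.0396
gripper_force: 70.7
```

Run:
```python
from h import *
plan([0.48,-.30,0.22],-.10)
print(env.state()['wrist_force'])
```

```text
t 13.75 pos [0.5193 0.2477 0.2163] phi -0.103 tilt [ 0.006  0.002 -1.   ] move/.15 [-3.659   0.1149 -0.0339] yaw units -0.0005 q6 0.47
[ 0.90688142 -0.09497773 -2.6937389 ]
```

>>> servo_tool(
  plan=[
    {"claw": 0.2,"translation": [-0.25,0.01,0],"yaw": 0},
    {"claw": 0.2,"translation": [-0.36,0.01,0],"yaw": 0},
    {"claw": 0.2,"translation": [-0.36,0.01,0],"yaw": 0},
    {"claw": 0.2,"translation": [-0.36,0.01,0],"yaw": 0},
    {"claw": 0.2,"translation": [-0.36,0.01,0],"yaw": 0},
  ],
)

```text
time: 14.38
tool_pos: [0.4987, -0.0073, 0.212]
tool_rot: [-2.332, -2.104, 0.001]
wrist_force: [0.9, 0.1, -2.2]
gripper_width: 0.0391
gripper_force: 70.6
```

>>> servo_tool(
  plan=[
    {"claw": 0.2,"translation": [-0.36,0.01,0],"yaw": -0.02},
    {"claw": 0.2,"translation": [-0.36,0.01,0],"yaw": 0},
    {"claw": 0.2,"translation": [-0.36,0.01,0],"yaw": 0},
    {"claw": 0.2,"translation": [-0.36,0.01,0],"yaw": 0},
    {"claw": 0.2,"translation": [-0.36,0.01,0],"yaw": 0},
  ],
)

```text
time: 15.0
tool_pos: [0.5057, -0.2768, 0.2118]
tool_rot: [-2.195, -2.245, 0.0]
wrist_force: [0.1, 1.1, -2.3]
gripper_width: 0.0393
gripper_force: 70.7
```

>>> servo_tool(
  plan=[
    {"claw": 0.2,"translation": [0,0,0],"yaw": 0},
    {"claw": 0.2,"translation": [0,0,0],"yaw": 0},
    {"claw": 0.2,"translation": [0,0,0],"yaw": 0},
  ],
)

```text
time: 15.38
tool_pos: [0.5063, -0.2742, 0.2124]
tool_rot: [-2.194, -2.247, 0.0]
wrist_force: [-1.2, 0.2, -1.9]
gripper_width: 0.0391
gripper_force: 70.7
```

Run:
```python
from h import *
plan([0.48,-.237,0.22],.4)
c=cam('wrist'); save(c,'w8.png'); np.savez('w8.npz',**c)
uv=project(c,[[.482,-.237,.074]])[0]; print(uv)
x,y=uv.astype(int); x0,y0=max(x-75,0),max(y-75,0); print(x0,y0)
cv2.imwrite('pics/w8c.png',cv2.resize(c['image'][y0:y0+150,x0:x0+150,::-1],(600,600),interpolation=cv2.INTER_CUBIC))
```

```text
t 15.38 pos [ 0.5063 -0.2742  0.2124] phi 0.0238 tilt [-0.001  0.    -1.   ] move/.15 [ 0.2522 -0.1695 -0.0506] yaw units -0.0599 q6 -0.6
[287.92735354 179.88856667]
212 104
```

View pics/w8c.png

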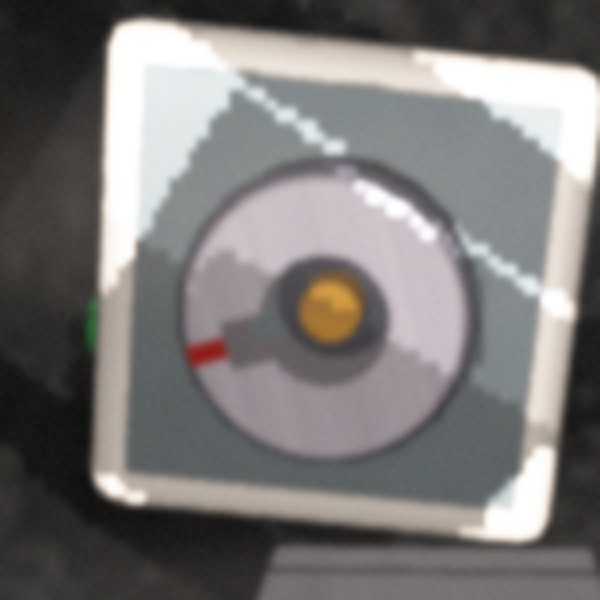

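The hub face is centred at about crop (326,315), the bore at about (325,318) and the red mark at (208,353). I'll compute the pose numerically.

Run:
```python
from h import *
c=dict(np.load('w8.npz')); im=c['image']
hsv=cv2.cvtColor(im,cv2.COLOR_RGB2HSV)
m=(cv2.inRange(hsv,(0,120,60),(10,255,255))|cv2.inRange(hsv,(170,120,60),(180,255,255))); k=np.zeros_like(m);k[160:220,240:300]=m[160:220,240:300]
n,l,st,ce=cv2.connectedComponentsWithStats(k); i=1+np.argmax(st[1:,4]); red=ce[i]; print(st[i],red)
f=lambda a:np.array(a)/4+[212,104]
# hub face: light, pinkish (R>G) vs dark rim; take bore centre & rim points from picture, radius check on the plane z=.074
rim=f([[183,315],[470,315],[325,460],[326,170],[225,212],[222,422],[430,420]])
W=onplane(c,rim,.074)[:,:2]
A=np.c_[2*W,np.ones(len(W))]; s=np.linalg.lstsq(A,(W**2).sum(1),rcond=None)[0]; r=np.sqrt(s[2]+s[:2]@s[:2]); print('rim centre',s[:2],'r',r)
B=onplane(c,f([[262,315],[388,315],[325,255],[325,385]]),.074)[:,:2]; print('bore',B[:2].mean(0),B[2:].mean(0),np.linalg.norm(B[1]-B[0]),np.linalg.norm(B[3]-B[2]))
Rd=onplane(c,[red],.074)[0,:2]
for ctr in (s[:2],(s[:2]+B.mean(0))/2):
    d=ctr-Rd; print('red',Rd,'yaw',np.arctan2(d[1],d[0]),np.linalg.norm(d))
# housing corners outer top z=.04
H=onplane(c,f([[108,20],[600,68],[545,540],[93,490]]),.040)[:,:2]; print('housing',H.round(4).tolist(),H.mean(0)); d=H[1]-H[0];print(np.arctan2(d[1],d[0]));d=H[2]-H[3];print(np.arctan2(d[1],d[0]))
# top cam check
t=dict(np.load('top0.npz')); print('top pix of estimate',project(t,[[*s[:2],.074]]),'top red',onplane(t,[[405,268.5]],.074))
```

```text
[259 189  10   6  43] [263.27906977 191.65116279]
rim centre [ 0.48598832 -0.24012454] r 0.026472260942808294
bore [ 0.48588379 -0.23898301] [ 0.48588786 -0.24004957] 0.02299846461747635 0.023733442189037047
red [ 0.46387693 -0.24607384] yaw 0.26283593433911384 0.022897774397593496
red [ 0.46387693 -0.24607384] yaw 0.276225069205693 0.022929359168037813
housing [[0.4412, -0.1878], [0.5372, -0.1942], [0.5311, -0.2911], [0.4342, -0.2824]] [ 0.48590754 -0.23886861]
-0.0670274997579849
-0.08949272014287539
top pix of estimate [[402.69513355 260.11308452]] top red [[ 0.46465904 -0.24637776  0.074     ]]
```

>>> servo_tool(
  plan=[
    {"claw": 0.2,"translation": [0,0,0],"yaw": -0.019},
    {"claw": 0.2,"translation": [0,0,0],"yaw": -0.019},
    {"claw": 0.2,"translation": [0,0,0],"yaw": 0},
  ],
)

```text
time: 15.8
tool_pos: [0.5065, -0.2746, 0.2127]
tool_rot: [1.913, 2.492, 0.0]
wrist_force: [0.2, 0.4, -1.5]
gripper_width: 0.0386
gripper_force: 70.7
```

Run:
```python
from h import *
plan([0.486,-.2398,0.17],.265)
```

```text
t 15.8 pos [ 0.5065 -0.2746  0.2127] phi 0.2616 tilt [ 0.  0. -1.] move/.15 [ 0.2596 -0.0721  0.2846] yaw units -0.0005 q6 -0.84
```

>>> servo_tool(
  plan=[
    {"claw": 0.2,"translation": [0.13,-0.036,0],"yaw": 0},
    {"claw": 0.2,"translation": [0.13,-0.036,0],"yaw": 0},
    {"claw": 0.2,"translation": [0,0,0.2],"yaw": 0},
    {"claw": 0.2,"translation": [0,0,0.085],"yaw": 0},
    {"claw": 0.2,"translation": [0,0,0],"yaw": 0},
  ],
)

```text
time: 16.42
tool_pos: [0.4857, -0.2403, 0.1693]
tool_rot: [-1.913, -2.49, 0.0]
wrist_force: [0.8, 0.4, -2.0]
gripper_width: 0.0392
gripper_force: 70.8
```

Run:
```python
from h import *
plan([0.486,-.2398,0.1368],.265)
c=cam('wrist'); np.savez('w9.npz',**c)
hsv=cv2.cvtColor(c['image'],cv2.COLOR_RGB2HSV)
n,l,st,ce=cv2.connectedComponentsWithStats(cv2.inRange(hsv,(120,60,30),(155,255,255)))
for i in range(1,n):
    if st[i,4]>100: print('cap',st[i],ce[i].round(1),'expected top ctr',project(c,[env.state()['tool_pos']+[0,0,.0466-.0005]]))
```

```text
t 16.43 pos [ 0.4857 -0.2403  0.1693] phi 0.2602 tilt [-0.001  0.001 -1.   ] move/.15 [0.0022 0.003  0.2169] yaw units -0.0008 q6 -0.81
cap [ 284  348   62   74 3636] [315.1 386.2] expected top ctr [[320.95921107 412.86481215]]
```

>>> servo_tool(
  plan=[
    {"claw": 0.2,"translation": [0.002,0.003,0.1],"yaw": -0.001},
    {"claw": 0.2,"translation": [0,0,0.06],"yaw": 0},
    {"claw": 0.2,"translation": [0,0,0.02],"yaw": 0},
    {"claw": 0.2,"translation": [0,0,0.015],"yaw": 0},
    {"claw": 0.2,"translation": [0,0,0],"yaw": 0},
  ],
)

```text
time: 17.1
tool_pos: [0.4863, -0.2401, 0.1406]
tool_rot: [1.905, 2.498, -0.0]
wrist_force: [-1.4, 0.0, -2.1]
gripper_width: 0.0391
gripper_force: 70.8
```

>>> servo_tool(
  plan=[
    {"claw": 0.2,"translation": [0,0,0.015],"yaw": 0},
    {"claw": 0.2,"translation": [0,0,0.01],"yaw": 0},
    {"claw": 0.2,"translation": [0,0,0],"yaw": 0},
  ],
)

```text
time: 17.48
tool_pos: [0.4862, -0.24, 0.1368]
tool_rot: [-1.905, -2.498, 0.0]
wrist_force: [0.5, -0.8, -2.3]
gripper_width: 0.0391
gripper_force: 70.8
```

The plain end is in the bore without contact. I'll keep going down for the key and then the pin.

>>> servo_tool(
  plan=[
    {"claw": 0.2,"translation": [0,0,0.01],"yaw": 0},
    {"claw": 0.2,"translation": [0,0,0.01],"yaw": 0},
    {"claw": 0.2,"translation": [0,0,0],"yaw": 0},
  ],
)

```text
time: 17.85
tool_pos: [0.4862, -0.24, 0.1337]
tool_rot: [-1.905, -2.498, 0.0]
wrist_force: [-0.0, 0.3, -1.3]
gripper_width: 0.0393
gripper_force: 70.8
```

>>> servo_tool(
  plan=[
    {"claw": 0.2,"translation": [0,0,0.01],"yaw": 0},
    {"claw": 0.2,"translation": [0,0,0],"yaw": 0},
  ],
)

```text
time: 18.1
tool_pos: [0.4864, -0.2402, 0.1326]
tool_rot: [1.905, 2.498, -0.0]
wrist_force: [-1.5, 0.5, 3.8]
gripper_width: 0.0392
gripper_force: 71.4
```

Contact is at 0.1326, where the pin was expected (0.1328), so the key is in. I'll press home.

>>> servo_tool(
  plan=[
    {"claw": 0.2,"translation": [0,0,0.02],"yaw": 0},
    {"claw": 0.2,"translation": [0,0,0.015],"yaw": 0},
    {"claw": 0.2,"translation": [0,0,0],"yaw": 0},
  ],
)

```text
time: 18.48
tool_pos: [0.4864, -0.2402, 0.1272]
tool_rot: [1.905, 2.498, -0.0]
wrist_force: [-1.3, 0.1, 7.3]
gripper_width: 0.0387
gripper_force: 71.8
```

>>> servo_tool(
  plan=[
    {"claw": 0.2,"translation": [0,0,0.015],"yaw": 0},
    {"claw": 0.2,"translation": [0,0,0.01],"yaw": 0},
    {"claw": 0.2,"translation": [0,0,0],"yaw": 0},
  ],
)

```text
time: 18.85
tool_pos: [0.4864, -0.2402, 0.1237]
tool_rot: [1.905, 2.497, -0.0]
wrist_force: [-2.5, 1.0, 10.3]
gripper_width: 0.039
gripper_force: 72.0
```

>>> servo_tool(
  plan=[
    {"claw": 0.2,"translation": [0,0,0.008],"yaw": 0},
    {"claw": 0.2,"translation": [0,0,0],"yaw": 0},
  ],
)

```text
time: 19.1
tool_pos: [0.4864, -0.2402, 0.1228]
tool_rot: [1.905, 2.497, -0.0]
wrist_force: [-3.2, 1.9, 11.4]
gripper_width: 0.039
gripper_force: 72.3
```

>>> servo_tool(
  plan=[
    {"claw": 0.2,"translation": [0,0,0.008],"yaw": 0},
    {"claw": 0.2,"translation": [0,0,0],"yaw": 0},
  ],
)

```text
time: 19.35
tool_pos: [0.4864, -0.2403, 0.1228]
tool_rot: [1.904, 2.497, -0.0]
wrist_force: [-9.5, 4.0, 26.6]
gripper_width: 0.039
gripper_force: 74.3
```

>>> servo_tool(
  plan=[
    {"claw": 0.2,"translation": [0,0,-0.001],"yaw": 0},
    {"claw": 0.2,"translation": [0,0,0],"yaw": 0},
    {"claw": 0.2,"translation": [0,0,0],"yaw": 0},
    {"claw": 0.2,"translation": [0,0,0],"yaw": 0},
    {"claw": 0.2,"translation": [0,0,0],"yaw": 0},
  ],
)

```text
time: 19.98
tool_pos: [0.4864, -0.2403, 0.1228]
tool_rot: [1.904, 2.497, -0.0]
wrist_force: [-7.9, 3.3, 24.5]
gripper_width: 0.0392
gripper_force: 74.2
```

```bash
python3 -c "
from station import env
print(env.finish_job())"
```

```text
the job is handed in; nothing more can be done
None
```

The job is handed in at about 20 s of the 51 s allowed: the purple tube is fully in the carrier, and the carrier is still gripped and pressed against a hard stop at the predicted flush height on the hub, with about 25 N measured at the wrist.

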